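# Close the drinks tank with its two-arm cam cap

## Robot

A 6-joint arm with a two-finger parallel gripper is mounted at the origin on the work surface. World frame = base frame: x ahead of the robot, y to its left, z up, the work surface at z = 0. Lengths are in mm, angles in rad, forces in N, time in s.
With the tool pointing down it reaches from about 250 to 775 mm from the base axis. Payload 8.9 kg.
Tool frame: the origin (TCP) lies between the finger pads; the fingertips stand 14 mm ahead of it and the grasp point (between the pads) lies 5 mm behind it; z points along the fingers, y is the direction in which the jaws open and shut (so a half turn about z gives the same grasp; the last joint's range is limited). The gripper opens to 85 mm and grips with 20 to 120 N. Pads are 22 mm wide; open, the fingers measure 114 mm over their backs; the gripper's body (76 mm by 85 mm) begins 54 mm behind the grasp point. The pads swing forward as they close: fully open they stand 13 mm farther back than shut.
Start: joints at [1.173, 0.291, -0.153, 1.127, 0, 1.431], TCP at [134.352, 507.517, 245.305] pointing down, gripper open.
Joint ranges: [-2.52, 2.52], [-0.91, 1.74], [-1.3, 1.37], [-1.96, 2.02], [-1.52, 1.47], [-3.14, 3.14]. Speed limits (rad/s): [2.22, 2.22, 2.79, 3.14, 3.14, 3.14].

## Interface

Orientations are given as a rotation vector (axis times angle).
In Python, from cell import bot, fingers, kinematics, status, optics, job gives the robot as it stands. Calls block until the motion is done:
- bot.goto(position, orientation): joint-space move of the TCP to a pose.
- bot.move_linear(position, rotation=None, v=150): straight line of the TCP; rotation=None keeps the orientation; v is the mean speed in mm/s.
- bot.movej(angles): joint-space move.
- fingers.command_gripper(opening): finger opening in mm; the grip force is fixed at half the most; returns when the fingers have stopped.
- bot.hold(seconds).
- kinematics.solve_ik(position, orientation): joint angles nearest the present ones, or None.
- status.sense(): the state.
- optics.capture(name): name is "side" or "top" or "wrist"; returns the picture (400x640x3 uint8, red, green, blue); there is no depth.
- optics.calibration(name): a dict with "vertical_fov" (degrees; the focal length in pixels is half the picture's height over the tangent of half this angle, whatever the lens; pixels are square), "cx", "cy" (the principal point, pixels), "world_from_camera" (4x4, takes a point from camera to world coordinates); the wrist camera has in their place "tool_from_camera" (4x4, takes a point from camera to tool coordinates, whose origin is the TCP and whose axes are the flange's). Camera axes: x right, y down, z forward; pixel columns grow to the right and rows downward; lengths in mm; the calibration is good to about 2 mm. A picture is of the moment at which its call begins: read the wrist's pose just before it. calibration takes no time and is no camera call.
A pose or a line that the arm cannot do raises bot.Unreachable and nothing moves.
- job.finish_job(): hands the job in, once; it reports no verdict.
The state is a dict: "clock": time; "joint_pos": joint angles; "dq": joint speeds; "joint_torque": joint torques, N m; "tool_pos": TCP position; "tcp_rot": TCP orientation; "contact_force": force on the tool from outside, world axes, zero at the start; "ft_torque": the same for the moment, N m; "width": finger opening in mm.
Only numpy, scipy, OpenCV 4.12 (cv2) and the standard library are available. Lean on these libraries where they do the work, as an engineer would, in place of code of your own. Each camera call takes 0.05 s, during which the arm holds its last target. There are 200 camera calls.

## Task

The drinks tank has been filled: put its steel cam cap squarely on the filler neck and press it firmly home, both cam arms still up, until you feel the liner inside it bed on the rim of the neck. Then swing one cam arm all the way down to its stop, and after it the other, so that the cap is clamped tight and level. Work by feel and gently, forcing neither the liner nor the arms, and leave the squeezer, the jar and the saucer where they are.

Things in the scene. Friction and masses are not known exactly. Their poses are not given: they have to be found in the camera images.
- tank_mouth (a point): Centre of the rim at the top of the tank's upright round filler neck, 200 mm above the sideboard. Going down: lead-in taper 55 to 60 mm across over the top 5 mm; bead 60 mm across from 5 to 16 mm; 45 degree under-face to the groove, 45 mm across, from 24 to 32 mm; collar 60 mm across from 38 to 62 mm; then the shoulder of the tank.
- tank: Stainless drinks tank, 160 mm across, body 106 mm high, with a tap on its -x side and the filler neck on top; fixed, it does not shift. Origin: centre of its underside on the sideboard.
- rim: Rim of the filler neck, 52 mm across, hard. Origin: centre of its upper face, the same point as tank_mouth. The liner beds when pressed on the rim with 12 N or more; over 30 N crushes it.
- cap_grip (a point): Centre of the black finger bar on top of the cam cap: 16 mm wide (cap x), 30 mm long (cap y), 28 mm high, so its top is 14 mm above this point and the flat steel top plate of the cap (71 mm across) 14 mm below. Axes are those of the cap.
- cap_seat (a point): Centre of the underside of the cap's top plate: 18 mm below cap_grip, 51 mm above the lower edge of the skirt. The hard rubber liner under the plate is 1 to 8 mm thick, depending on how many rings are fitted (not measured), so the cap is home when this point is 1 to 8 mm above tank_mouth: that has to be felt.
- cap: Steel cam cap, about 0.35 kg, upright on the sideboard; origin: centre of its skirt's lower edge, z up. Skirt 63 mm inside, 71 mm outside: 1.5 mm play round bead and collar. It goes on at any yaw with both arms up. White springy lips in the skirt meet the bead with cap_seat 11 mm above tank_mouth: they take 10 to 15 N to pass and then hold the cap where it is left; the liner (60 N per mm) then stops it.
- cam_a (a joint): Angle of cam arm a, pinned at cap y = +35.5 mm, 26 mm below the underside of the plate, pin along cap x. 0: raised (pointing to cap +y, 58 degrees above level); grows as it swings down to its stop at 2.356 rad (77 degrees below level). It stays where it is left. From about 1.3 rad its nose works under the bead and pulls against a spring: up to about 6 N at its end; it locks at the stop.
- cam_b (a joint): The same for cam arm b, whose pin lies at cap y = -35.5 mm and which points to cap -y.
- pin_a: Sprung pin of arm a (origin on its axis) with the flat steel arm it carries: 10 mm wide (14 mm round end), 5 mm thick, reaching 47 mm from the pin. Push the arm on the face that looks up when it is raised; that face ends outermost. Under load the pin is drawn down by up to 10 mm in its ears. More than 25 N on the arm is forcing it, and hard pushing against its stop cocks the cap.
- pin_b: Sprung pin and flat steel arm b, alike.
- lever_a_end (a point): On arm a, 40 mm from the pin's axis, in the middle of its thickness and width.
- lever_b_end (a point): The same point on arm b.
- squeezer: Bystander: white plastic two-piece citrus squeezer, 94 mm across (126 mm with spout and handle), 97 mm high. Origin: centre of its underside.
- jar: Bystander: lidded glass jar, 80 mm across, 105 mm high. Origin: centre of its underside.
- saucer: Bystander: white ceramic saucer, 140 mm across, 18 mm high. Origin: centre of its underside.
There are look-alikes about, which are no part of the job. Leave any blue, pink or yellow look-alike of the cap alone.

How it is judged (in metres and radians):
On the way, in this order (a step that is already met when the one before it is completed fails the run):
1. the cap is on the neck, square, and pressed home so that its liner beds on the rim (over 12 N), both cam arms still up (horizontal distance between cap_seat and tank_mouth below 0.004 m and z of cap_seat in the frame of tank_mouth below 0.0095 m and angle between the z axis of cap and the z axis of tank, either way round below 0.06 rad and contact force between cap and rim above 12 N and value of joint each of cam_a, cam_b below 0.6 rad), for 0.1 s.
2. one cam arm is all the way down, the other still up (((value of joint cam_a above 2.25 rad and value of joint cam_b below 1 rad) or (value of joint cam_b above 2.25 rad and value of joint cam_a below 1 rad))), for 0.2 s.
3. both cam arms are all the way down (value of joint each of cam_a, cam_b above 2.25 rad), for 0.2 s.
At the end, for the whole second after the job is handed in: Both cam arms are at their lower stop (over 2.25 of 2.356 rad), the cap is on the neck (plate under 9.5 mm above the rim, centred within 4 mm, tilted under 0.04 rad), at rest and clamped, its liner bearing on the rim with over 4 N; squeezer, jar and saucer stand within 15 mm of where they were (all of step 3 and horizontal distance between cap_seat and tank_mouth below 0.004 m and z of cap_seat in the frame of tank_mouth below 0.0095 m and angle between the z axis of cap and the z axis of tank, either way round below 0.04 rad and contact force between cap and rim above 4 N and linear speed of cap below 0.01 m/s); the robot touches nothing.
It fails at once if the cap is pressed on the rim of the neck with more than 30 N (contact force between cap and rim above 30 N).
It fails at once if a cam arm is pushed with more than 25 N (contact force between the fingers and pin_a above 25 N or contact force between the fingers and pin_b above 25 N).
It fails at once if the squeezer, the jar or the saucer is moved more than 15 mm (distance of any of squeezer, jar, saucer from where it was at the start of the episode above 0.015 m).
It also fails if it takes over 72 s, if anything falls off the work surface, if the arm or the gripper's body presses on something with over 40 N, if the wrist force passes 120 N, or if a joint passes its speed limit or range.

## Working session

There is one attempt and no reset: what is moved stays moved. The work goes in short steps, each a Python script; the robot and the scene stay as the last script left them, time stands still between calls to the robot, and variables do not carry over. Pictures are saved under pics/ and viewed, about 8 in all and at most 12, crops included, and the job is handed in when it is done.

```bash
ls; mkdir -p pics; python3 - <<'E'
from cell import bot, fingers, kinematics, status, optics, job
import cv2,numpy as np
for n in ["side","top","wrist"]:
    im=optics.capture(n); cv2.imwrite(f"pics/{n}0.png",im[:,:,::-1]); 
    c=optics.calibration(n); print(n,c)
s=status.sense();print(s)
E
```

```text
pics
side {'vertical_fov': 51.98833982438579, 'cx': 323.6898358844433, 'cy': 201.9694379579753, 'world_from_camera': array([[ 8.63653559e-01, -2.81191768e-01,  4.18370314e-01,
         2.68119201e+01],
       [-5.04046085e-01, -4.92152435e-01,  7.09734827e-01,
        -9.00654847e+02],
       [ 6.33037802e-03, -8.23842928e-01, -5.66782812e-01,
         8.29740531e+02],
       [ 0.00000000e+00,  0.00000000e+00,  0.00000000e+00,
         1.00000000e+00]])}
top {'vertical_fov': 54.49006349667349, 'cx': 318.6909190743767, 'cy': 199.56134510139833, 'world_from_camera': array([[ 1.43403915e-02, -9.76574307e-01,  2.14702065e-01,
         3.02463067e+02],
       [-9.99883057e-01, -1.51465887e-02, -2.11015629e-03,
        -8.99568267e+00],
       [ 5.31272830e-03, -2.14646697e-01, -9.76677311e-01,
         1.14175689e+03],
       [ 0.00000000e+00,  0.00000000e+00,  0.00000000e+00,
         1.00000000e+00]])}
wrist {'vertical_fov': 62.16135021967905, 'cx': 326.4252944471974, 'cy': 198.77874593382583, 'tool_from_camera': array([[-4.74150389e-04, -9.46753610e-01, -3.21958657e-01,
         8.3404
[... 236 characters left out ...]
00,
         1.00000000e+00]])}
{'clock': 0.15, 'joint_pos': array([ 1.17271352e+00,  2.91131773e-01, -1.53879055e-01,  1.12671430e+00,
       -5.10999974e-06,  1.43151073e+00]), 'dq': array([ 0.00071599, -0.00284339,  0.00228853, -0.00069442, -0.00020606,
       -0.00098736]), 'joint_torque': array([ 1.67799884e-03, -5.37367308e+01,  3.31521070e+01,  1.13824866e-02,
       -1.63755280e-04,  1.70796881e-05]), 'tool_pos': array([134.2352224 , 507.25225184, 244.9017385 ]), 'tcp_rot': array([-4.05352968e-01, -3.11508799e+00,  1.40863491e-03]), 'contact_force': array([-0.04604664,  0.27076416, -0.4824963 ]), 'ft_torque': array([ 0.05647963, -0.00198479, -0.03281394]), 'width': 85.68367230810243}
```

View pics/top0.png

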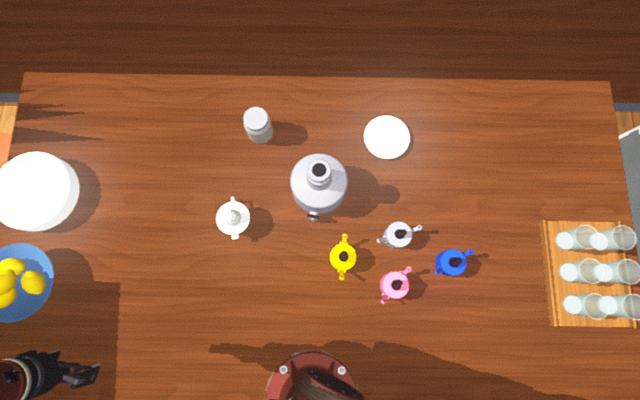

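View pics/side0.png

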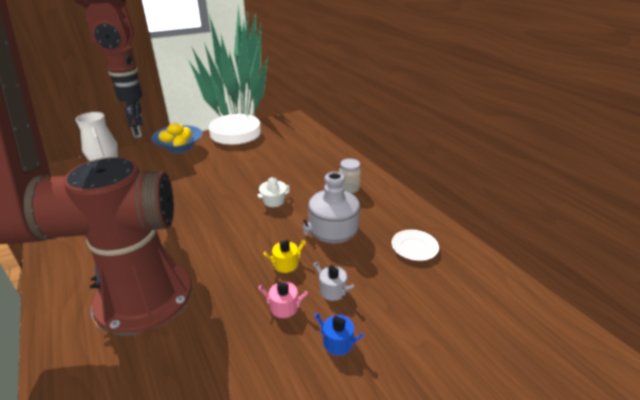

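The top view shows the steel cap at (398,235), with its arms at about (382,240) and (418,230), and the tank mouth at (319,171). The squeezer is at (233,218), the jar at (257,120) and the saucer at (387,137). In the side view the mouth is at (335,178), the cap grip at (334,271), and the coloured caps lie around them.

```bash
cat > h.py <<'E'
from cell import bot, fingers, kinematics, status, optics, job
import cv2,numpy as np
from scipy.spatial.transform import Rotation as R
def K(n):
    c=optics.calibration(n); f=200/np.tan(np.radians(c['vertical_fov']/2)); return c,f
def pose():
    s=status.sense(); T=np.eye(4); T[:3,:3]=R.from_rotvec(s['tcp_rot']).as_matrix(); T[:3,3]=s['tool_pos']; return T
def cam(n,T=None):
    c,f=K(n); return (c['world_from_camera'] if n!='wrist' else T@c['tool_from_camera']),f,c['cx'],c['cy']
def ray(n,uv,z,T=None):
    M,f,cx,cy=cam(n,T); d=M[:3,:3]@np.array([(uv[0]-cx)/f,(uv[1]-cy)/f,1]); o=M[:3,3]
    return o+d*(z-o[2])/d[2]
def proj(n,p,T=None):
    M,f,cx,cy=cam(n,T); q=np.linalg.inv(M)@np.append(p,1); return q[:2]/q[2]*f+[cx,cy]
def down(yaw): # tool z down, tool x at angle yaw in world
    c,s=np.cos(yaw),np.sin(yaw)
    return R.from_matrix(np.array([[c,s,0],[s,-c,0],[0,0,-1.]])).as_rotvec()
def snap(name):
    T=pose(); im=optics.capture('wrist'); cv2.imwrite(f'pics/{name}.png',im[:,:,::-1]); np.save(f'pics/{name}.npy',T); return im,T
E
python3 - <<'E'
from h import *
print('mouth',ray('top',(319,170.5),200),ray('side',(335,178),200))
print('grip',ray('top',(399,236),83),ray('side',(333.5,268),83))
a=ray('top',(382,240),60);b=ray('top',(418,230),60);print(a,b,np.arctan2(*(b-a)[1::-1]))
print('sq',ray('top',(233,218),50),'jar',ray('top',(256,119),105),'sau',ray('top',(387,137),18))
T=pose();print(np.degrees(np.arctan2(T[1,0],T[0,0])))
for yaw in np.radians([-180,-150,-120,-90,-60,-30,0,30,60,90,120,150]):
    q=kinematics.solve_ik([240,-105,250],down(yaw)); q2=kinematics.solve_ik([355,-5,360],down(yaw)); print(round(np.degrees(yaw)),None if q is None else q.round(2),None if q2 is None else q2.round(2))
E
```

```text
mouth [584.59683059 -10.73342179 200.        ] [583.86100016 -20.54060905 200.        ]
grip [ 436.49264487 -232.58084588   83.        ] [ 447.30928188 -240.20874533   83.        ]
[ 427.4893028  -189.61913469   60.        ] [ 457.11115283 -291.33623932   60.        ] -1.2874157744490946
sq [484.98011196 231.63058673  50.        ] jar [763.54468203 171.48170752 105.        ] sau [ 749.64331008 -218.56651973   18.        ]
165.17200929115248
-180 [-0.69 -0.24 -0.69  1.12  0.   -0.69] [-0.22 -0.08 -0.28  1.37  0.   -0.22]
-150 [-0.69 -0.24 -0.69  1.12 -0.   -1.22] [-0.22 -0.08 -0.28  1.37 -0.   -0.74]
-120 [-0.69 -0.24 -0.69  1.12 -0.   -1.74] [-0.22 -0.08 -0.28  1.37  0.   -1.27]
-90 [-0.69 -0.24 -0.69  1.12  0.   -2.27] [-0.22 -0.08 -0.28  1.37  0.   -1.79]
-60 [-0.69 -0.24 -0.69  1.12  0.   -2.79] [-0.22 -0.08 -0.28  1.37  0.   -2.32]
-30 [-0.69 -0.24 -0.69  1.12 -0.    2.97] [-0.22 -0.08 -0.28  1.37 -0.   -2.84]
0 [-0.69 -0.24 -0.69  1.12  0.    2.45] [-0.22 -0.08 -0.28  1.37  0.    2.92]
30 [-0.69 -0.24 -0.69  1.12 -0.    1.92] [-0.22 -0.08 -0.28  1.37 -0.    2.4 ]
60 [-0.69 -0.24 -0.69  1.12  0.    1.4 ] [-0.22 -0.08 -0.28  1.37  0.    1.87]
90 [-0.69 -0.24 -0.69  1.12  0.    0.88] [-0.22 -0.08 -0.28  1.37  0.    1.35]
120 [-0.69 -0.24 -0.69  1.12  0.    0.35] [-0.22 -0.08 -0.28  1.37  0.    0.83]
150 [-0.69 -0.24 -0.69  1.12  0.   -0.17] [-0.22 -0.08 -0.28  1.37  0.    0.3 ]
```

```bash
python3 - <<'E'
from h import *
bot.goto([585,-14,330],down(np.pi/2)); a,_=snap('m1')
bot.goto([438,-233,200],down(np.radians(106))); b,_=snap('c1')
cv2.imwrite('pics/mc1.png',cv2.resize(np.vstack([a,b]),None,fx=.75,fy=.75)[:,:,::-1]); print(status.sense()['clock'], pose()[:3,3])
E
```

```text
3.85 [ 439.04984243 -232.67445554  200.60766991]
```

View pics/mc1.png

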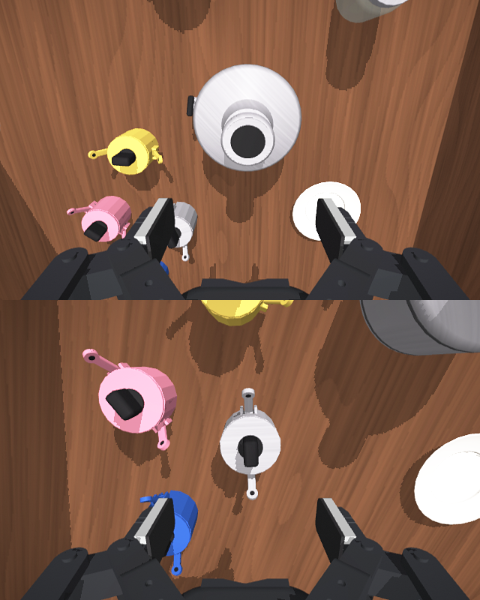

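The upper frame shows the mouth as a dark hole at full-resolution (330,187). The lower frame shows the cap plate centred near (333,195), its bar at (335,200), and its arms at (331,125) and (336,258). Pink and blue stand more than 60 mm to the left.

```bash
python3 - <<'E'
from h import *
def comps(mask,x0,x1,y0,y1):
    m=np.zeros_like(mask); m[y0:y1,x0:x1]=mask[y0:y1,x0:x1]
    cs,_=cv2.findContours(m,cv2.RETR_EXTERNAL,cv2.CHAIN_APPROX_NONE); return max(cs,key=cv2.contourArea)
a=cv2.imread('pics/m1.png');b=cv2.imread('pics/c1.png');Ta=np.load('pics/m1.npy');Tb=np.load('pics/c1.npy')
hole=(a.max(2)<70).astype(np.uint8); c=comps(hole,295,365,150,230)
e=cv2.fitEllipse(c); p=ray('wrist',e[0],200,Ta); print('hole',e,p, [ray('wrist',q,200,Ta).round(1)[:2].tolist() for q in [c[c[:,0,0].argmin(),0],c[c[:,0,0].argmax(),0],c[c[:,0,1].argmin(),0],c[c[:,0,1].argmax(),0]]])
bar=(b.max(2)<75).astype(np.uint8); cb=comps(bar,310,360,170,235)
r=cv2.minAreaRect(cb); print('bar',r,cv2.boundingRect(cb))
hsv=cv2.cvtColor(b,cv2.COLOR_BGR2HSV); st=((hsv[...,1]<40)&(hsv[...,2]>90)).astype(np.uint8); cs=comps(st,280,390,100,275); print('steel',cv2.boundingRect(cs))
o=[cv2.drawContours(x.copy(),[y],-1,(0,0,255),1) for x,y in((a,c),(b,cs))]; cv2.drawContours(o[1],[cb],-1,(0,255,0),1)
v=np.hstack([cv2.resize(o[0][90:250,260:400],None,fx=2.8,fy=2.8,interpolation=0),cv2.resize(o[1][110:270,260:400],None,fx=2.8,fy=2.8,interpolation=0)]); cv2.imwrite('pics/ov1.png',v);print(v.shape)
# expected circles
for nm,T,ctr,z,rad in(('rim',Ta,p,200,26),('plate',Tb,ray('wrist',(333,195),55,Tb),55,35.5)):
    print(nm,proj('wrist',ctr+[rad,0,0],T),proj('wrist',ctr-[rad,0,0],T),proj('wrist',ctr+[0,rad,0],T),proj('wrist',ctr-[0,rad,0],T))
E
```

```text
hole ((330.1000671386719, 188.7320556640625), (42.11228942871094, 44.59671401977539), 89.54304504394531) [587.4079358   -8.96973745 200.        ] [[569.5, -5.0], [605.3, -13.4], [583.3, 8.3], [584.9, -27.4]]
bar ((333.0, 201.5), (41.0, 32.0), 90.0) (317, 181, 33, 42)
steel (293, 117, 81, 149)
(448, 784, 3)
rim [362.13443959 188.76703174] [298.06838609 188.69708253] [330.24789635 157.10932657] [329.96114983 218.44840612]
plate [371.89611738 205.60143056] [293.23847106 184.16269498] [344.9949921  156.07552862] [321.8904523  231.05115101]
```

View pics/ov1.png

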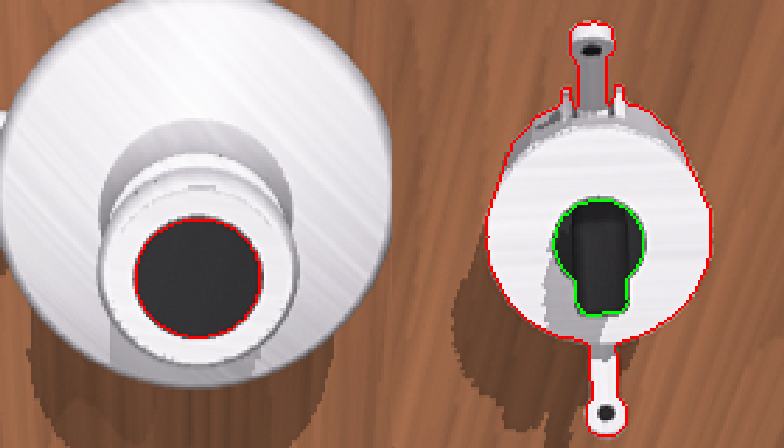

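The left crop shows a clean hole contour, with the mouth centre at (330.1,188.7). The right crop shows the plate centre near (333.9,193.9) and the arm holes at (331.4,127.1) and (336.4,257.1), which gives the yaw.

```bash
python3 - <<'E'
from h import *
Tb=np.load('pics/c1.npy'); Ta=np.load('pics/m1.npy')
p=ray('wrist',(333.9,193.9),55,Tb); a=ray('wrist',(331.4,127.1),60,Tb); b=ray('wrist',(336.4,257.1),60,Tb)
d=a-b; y=np.arctan2(d[1],d[0]); print('plate',p,'arms mid',(a+b)/2,np.linalg.norm(d),'expect',2*(35.5+40*np.cos(np.radians(58))),'yaw',np.degrees(y))
print('tool yaw',np.degrees(np.arctan2(Tb[1,0],Tb[0,0])))
for s in (1,-1): print(proj('wrist',p+[0,0,28]+s*15*d/np.linalg.norm(d),Tb))
m=np.array([587.4,-9,195.]); print(proj('wrist',m-[0,30,0],Ta),proj('wrist',m+[30,0,0],Ta),proj('wrist',m-[30,0,0],Ta))
# IK feasibility of pushes
for z,tilt in((150,45),(150,60),(145,30),(230,0)):
  for sgn in(1,-1):
    # finger pushing arm on side sgn of y; tool z=(0,-sgn sin, -cos); tool x=(0, sgn cos, -sin)
    t=np.radians(tilt); zt=np.array([0,-sgn*np.sin(t),-np.cos(t)]); xt=np.array([0,sgn*np.cos(t),-np.sin(t)]); 
    M=np.column_stack([xt,np.cross(zt,xt),zt]); tip=np.array([587,-9+sgn*50,z]); q=kinematics.solve_ik(tip-14*zt,R.from_matrix(M).as_rotvec()); print(z,tilt,sgn,None if q is None else q.round(2))
print(kinematics.solve_ik([587,-9,290],down(np.pi/2)),kinematics.solve_ik(p+[0,0,17],down(y)))
E
```

```text
plate [ 446.25100548 -236.36540854   55.        ] arms mid [ 446.46029878 -236.95753997   60.        ] 116.29095963015018 expect 113.39354113865639 yaw 108.4970833576245
tool yaw 106.00919869296214
[333.96979248 186.62863447]
[335.34037348 222.52932096]
[329.87691991 220.61029592] [366.3546141  187.03145538] [293.71177895 186.95230757]
150 45 1 [ 0.32  0.72  0.06  1.22 -0.74  2.01]
150 45 -1 [-0.57  0.78  0.16  1.44  0.64 -2.3 ]
150 60 1 [ 0.39  0.9   0.19  1.45 -0.93  2.26]
150 60 -1 [-0.63  0.97  0.3   1.7   0.77 -2.54]
145 30 1 [ 0.22  0.59 -0.03  1.07 -0.51  1.82]
145 30 -1 [-0.48  0.63  0.03  1.23  0.46 -2.11]
230 0 1 [-0.05  0.41  0.02  1.18  0.    1.52]
230 0 -1 [-0.22  0.42  0.03  1.18  0.   -1.79]
[-0.13982856  0.39374419  0.11310976  1.2901619   0.          1.43096776] [-0.63196755  0.42410822 -0.46318446  0.68350365  0.          0.61599377]
```

```bash
python3 - <<'E'
from h import *
rot=down(np.radians(108.5)); p=np.array([446.3,-236.6,0])
fingers.command_gripper(55)
bot.goto(p+[0,0,130],rot); bot.move_linear(p+[0,0,72],rot,v=80)
print(status.sense()['contact_force'],pose()[:3,3]); fingers.command_gripper(10)
s=status.sense(); print(s['width'],s['contact_force'],s['clock']); 
bot.move_linear(p+[0,0,180],v=150); s=status.sense(); print(s['width'],s['contact_force'],s['ft_torque'],s['tool_pos'])
bot.move_linear([500,-120,310],down(np.pi/2),v=200)
im,T=snap('g1'); print(pose()[:3,3],status.sense()['clock'])
side=optics.capture('side'); cv2.imwrite('pics/g1b.png',np.vstack([im[60:360,120:520],side[100:300,220:620]])[:,:,::-1])
E
```

```text
[ 0.6909725  -0.78733876 -0.15554891] [ 446.66639531 -236.85462148   72.51567575]
14.89301806635909 [-1.56466514  1.108629    5.34616054] 5.9583
14.87305419809246 [ 0.43563355 -0.49250553 -5.33514411] [-0.03945605  0.00587477  0.02777203] [ 445.70229967 -236.16631341  179.00615967]
[ 499.3409149  -120.34048995  308.94081518] 7.9417
```

View pics/g1b.png

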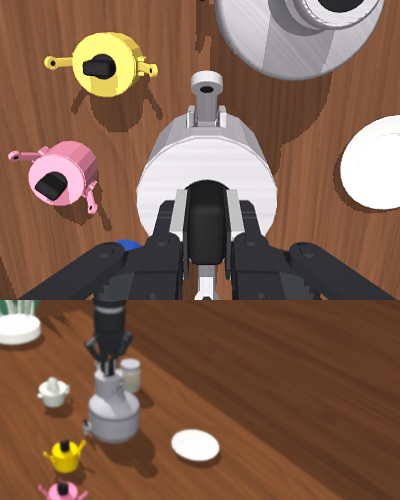

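The cap is held square. In the wrist crop the plate spans columns 257 to 397 in full-image pixels, with its top edge at row 197 and the bar between the pads. The side view shows it hanging above and in front of the neck.

```bash
python3 - <<'E'
from h import *
I=np.eye(4)
for zt in (16,18,20): print(zt,[ray('wrist',q,zt,I).round(1) for q in((327,197),(257,255),(397,255))])
s=status.sense(); print(s['contact_force'],s['ft_torque'],s['clock'],np.degrees(R.from_rotvec(s['tcp_rot']).as_matrix()))
E
```

```text
16 [array([35. , -0.1, 16. ]), array([  5.3, -34.1,  16. ]), array([ 5.3, 33.8, 16. ])]
18 [array([34.3, -0.1, 18. ]), array([  4.3, -34.6,  18. ]), array([ 4.3, 34.3, 18. ])]
20 [array([33.7, -0.1, 20. ]), array([  3.2, -35. ,  20. ]), array([ 3.2, 34.8, 20. ])]
[-1.69747284e-03  3.97512759e-01 -5.48657122e+00] [ 0.01684311 -0.03915096  0.01073394] 7.9917 [[ 2.56786074e-02  5.72956923e+01 -9.65866372e-02]
 [ 5.72957672e+01 -2.56324334e-02  2.74105635e-02]
 [ 2.73673118e-02 -9.65989013e-02 -5.72956915e+01]]
```

```bash
cat >> h.py <<'E'
def F(n=3,dt=.02):
    fs=[]
    for _ in range(n): bot.hold(dt); fs.append(status.sense()['contact_force'])
    return np.mean(fs,0)
E
python3 - <<'E'
from h import *
rot=down(np.pi/2); X,Y=587.5,-8.3
bot.move_linear([X,Y,310],rot,v=200); bot.move_linear([X,Y,284],v=80); bot.hold(.15)
base=F(); print('base',base,pose()[:3,3])
z=284
while True:
    st=2 if z>235 else .4
    z-=st; bot.move_linear([X,Y,z],v=60 if st==2 else 20); f=F(2)-base; s=status.sense()
    print(round(z,1),s['tool_pos'].round(1),f.round(1),s['clock'].__round__(2))
    if f[2]>(8 if z>236 else 17) or np.hypot(*f[:2])>10 or z<222: break
E
```

```text
base [ 0.01663156 -0.30432433 -4.40926249] [587.75742321  -8.43072146 284.60557433]
282 [587.5  -8.2 282. ] [ 0.3  0.5 -0.1] 9.81
280 [587.4  -8.3 279.9] [-0.4  0.1 -0.1] 10.09
278 [587.4  -8.3 277.9] [0.4 0.1 0.2] 10.38
276 [587.4  -8.3 275.9] [-0.6 -0.1 -0.6] 10.66
274 [587.5  -8.3 273.9] [-0.1  0.5 -0.6] 10.94
272 [587.4  -8.3 271.9] [-0.1  0.5 -0.5] 11.22
270 [587.5  -8.3 269.9] [-0.5  0.6  0. ] 11.51
268 [587.4  -8.3 267.9] [ 0.6  0.1 -0.1] 11.79
266 [587.4  -8.3 265.9] [0.2 0.3 0.5] 12.07
264 [587.4  -8.3 263.9] [0.3 0.1 0.6] 12.36
262 [587.4  -8.3 261.9] [-0.3  0.7  0.5] 12.64
260 [587.5  -8.3 259.9] [ 0.   0.4 -0.1] 12.93
258 [587.4  -8.3 257.9] [ 0.7 -0.  -0.3] 13.21
256 [587.4  -8.3 255.9] [ 0.3  0.4 -0.7] 13.49
254 [587.4  -8.3 253.9] [ 0.1  0.  -0.3] 13.78
252 [587.4  -8.3 251.9] [0.2 0.3 0. ] 14.06
250 [587.4  -8.3 249.9] [-0.1  0.2 -0.2] 14.34
248 [587.4  -8.3 247.9] [-0.8  0.  -0.1] 14.62
246 [587.4  -8.3 245.9] [0.7 0.2 0.2] 14.91
244 [587.5  -8.3 243.9] [-0.1  0.3  0.3] 15.19
242 [587.4  -8.3 241.9] [0.3 0.4 0.4] 15.47
240 [587.4  -8.3 239.9] [0.  0.4 0.3] 15.76
238 
[... 622 characters left out ...]
229.6] [1.9 0.5 0.2] 19.73
229.2 [587.5  -8.3 229.2] [1.8 0.9 0.7] 20.01
228.8 [587.5  -8.3 228.8] [0.7 1.1 0.5] 20.29
228.4 [587.5  -8.3 228.3] [1.5 0.8 0.5] 20.57
228.0 [587.5  -8.3 227.9] [ 1.6  1.  -1. ] 20.86
227.6 [587.5  -8.3 227.5] [ 2.4  0.6 -0.3] 21.14
227.2 [587.5  -8.3 227.2] [ 1.5  1.5 -0.2] 21.43
226.8 [587.5  -8.3 226.7] [ 1.9  0.6 -0.8] 21.71
226.4 [587.5  -8.3 226.3] [ 2.2  1.  -0.4] 21.99
226.0 [587.5  -8.3 226.1] [1.5 1.4 0.5] 22.27
225.6 [587.5  -8.3 225.9] [-0.1  1.1  4.9] 22.56
225.2 [587.6  -8.3 225.8] [-1.5  1.4  9.8] 22.84
224.8 [587.6  -8.3 225.8] [-2.5  1.  12.3] 23.12
224.4 [587.7  -8.4 225.7] [-2.5  1.6 15.8] 23.41
224.0 [587.7  -8.3 225.7] [-4.1  1.5 18.8] 23.69
```

```bash
python3 - <<'E'
from h import *
bot.hold(.25); print(F()-np.array([0,-.3,-4.4]), pose()[:3,3])
X,Y=587.5,-8.3
bot.move_linear([X,Y,226.2],v=20); print(F(), pose()[:3,3])
fingers.command_gripper(55); print(F(),pose()[:3,3])
bot.move_linear([X,Y,330],v=200); bot.hold(.1); print('base',F())
im,T=snap('p1'); side=optics.capture('side'); print(pose()[:3,3],status.sense()['clock'])
cv2.imwrite('pics/p1b.png',np.vstack([cv2.resize(im[90:290,220:440],None,fx=1.8,fy=1.8),cv2.resize(side[140:250,280:390],(396,396))[:230]])[:,:,::-1])
E
```

```text
[-4.11273032  1.0165496  19.10869701] [587.69969465  -8.31868059 225.68812648]
[ 0.28572506  0.89420591 -0.01581387] [587.59009928  -8.3100673  225.9810296 ]
[-0.22429022  0.33301858 -0.04071217] [587.51897115  -8.33843087 226.21505666]
base [ 0.21354377  0.13954334 -0.07173349]
[587.01707378  -8.21957935 328.84555494] 25.7333
```

View pics/p1b.png

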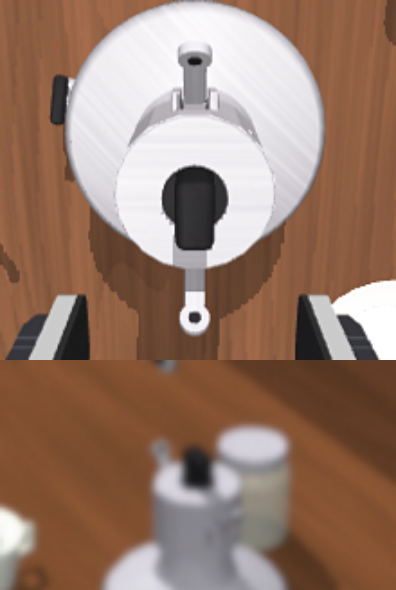

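The cap sits squarely on the neck with both arms up. The arm holes are at full-resolution (328.3,124.4) and (327.8,266.1). The liner bedded at about 19 N.

```bash
cat >> h.py <<'E'
C=np.array([587.4,-9.0]); PZ=178.6
def ppose(sgn,e,L,gap=0):
    """TCP pose with closed fingertip's leading corner on the arm face at L from pin; e elevation deg"""
    t=np.radians(np.interp(e,[-40,0],[30,0])); er=np.radians(e)
    u=np.array([np.cos(er),np.sin(er)]); n=np.array([-np.sin(er),np.cos(er)])
    tx=np.array([np.cos(t),-np.sin(t)]); tz=np.array([-np.sin(t),-np.cos(t)])
    c=11*np.clip(np.sin(er+t)/np.sin(np.radians(25)),-1,1)
    q=np.array([35.5,PZ])+L*u+(2.5+gap)*n-c*tx-14*tz
    w=lambda v:np.array([0,sgn*v[0],v[1]])
    M=np.column_stack([w(tx),np.cross(w(tz),w(tx)),w(tz)])
    return np.array([C[0],C[1]+sgn*q[0],q[1]]),R.from_matrix(M).as_rotvec()
def swing(sgn,es,base,lim=14):
    for e in es:
        p,r=ppose(sgn,e,np.interp(e,[-60,20],[36,41])); bot.move_linear(p,r,v=60)
        s=status.sense(); f=s['contact_force']-base
        print(e,s['tool_pos'].round(1),f.round(1),round(s['clock'],2))
        if np.linalg.norm(f)>lim: print('LIMIT'); return False
    return True
E
python3 - <<'E'
from h import *
T=np.load('pics/p1.npy'); print(ray('wrist',(328.3,124.4),212.6,T),ray('wrist',(327.8,266.1),212.6,T))
fingers.command_gripper(0); print(status.sense()['width'])
p,r=ppose(1,58,42); print(p, ppose(1,-77,36))
for sgn in(1,-1): print([kinematics.solve_ik(*ppose(sgn,e,38)) is not None for e in(58,20,-20,-50,-77)])
bot.move_linear(p+[0,-2,40],r,v=150); bot.move_linear(p+[0,-2,4],r,v=80); bot.hold(.1); base=F(); print(base)
swing(1,list(range(58,-10,-8)),base)
s=status.sense(); im=optics.capture('side'); cv2.imwrite('pics/s1.png',cv2.resize(im[120:270,260:410],(600,600))[:,:,::-1])
E
```

```text
[587.44372042  48.56899621 212.6       ] [587.1865411  -67.19046623 212.6       ]
-0.021191610123316874
[587.4         35.63648886 229.5428182 ] (array([587.4       ,  53.56044256, 150.70941096]), array([ 1.92687451,  1.92687451, -0.51630447]))
[True, True, True, True, True]
[True, True, True, True, True]
[-0.18102275 -0.29590928  0.16459074]
58 [587.2  35.2 228.4] [-0.1  0.  -0.3] 27.94
50 [587.3  40.3 225.4] [ 0.4 -0.3 -0.6] 28.19
42 [587.3  44.6 221.6] [ 0.2 -0.  -0.4] 28.44
34 [587.2  48.3 217.3] [0.4 0.1 0.1] 28.69
26 [587.2  51.4 212.4] [0.2 1.2 0.2] 28.94
18 [587.2  56.9 207.3] [ 0.9 -0.2 -0.1] 29.22
10 [587.1  61.6 201.7] [ 0.2 -0.2 -0.5] 29.49
2 [587.1  65.6 196.1] [0.5 1.6 0.1] 29.76
-6 [587.1  68.7 190.6] [ 1.1  0.3 -0.8] 30.01
```

View pics/s1.png

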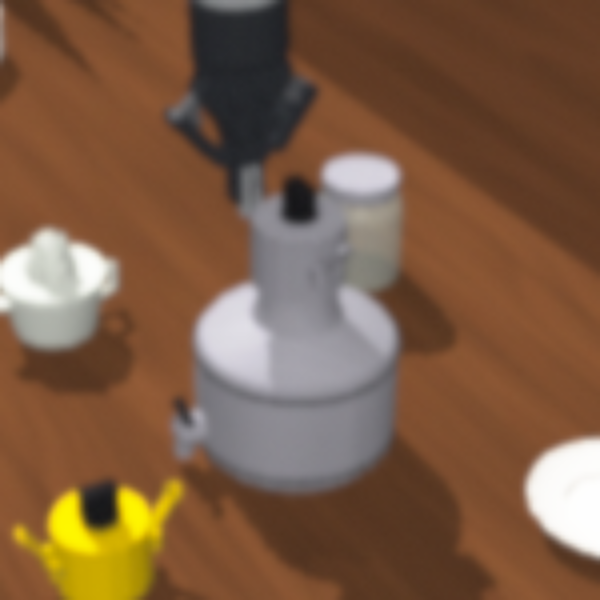

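The raised arm that used to show left of the plate has gone under the fingertip at (250,200), so it is following. I'll continue the swing.

```bash
python3 - <<'E'
from h import *
base=np.array([-.2,-.3,.15])
ok=swing(1,[-14,-22,-30,-38,-46,-53,-60,-66,-71,-75,-78],base)
bot.hold(.2); print(F()-base,pose()[:3,3])
E
```

```text
-14 [587.1  69.7 184.9] [ 0.1 -0.2 -0. ] 30.32
-22 [587.1  69.9 178.8] [ 0.2 -0.4  0.2] 30.57
-30 [587.1  69.5 173. ] [1.4 0.5 0.3] 30.83
-38 [587.   68.3 167.2] [0.2 1.1 0.1] 31.09
-46 [587.4  66.9 162.5] [0.8 0.1 0.5] 31.34
-53 [587.5  66.  158.1] [0.6 0.7 0.7] 31.59
-60 [587.4  63.1 155.1] [0.1 1.1 0.2] 31.84
-66 [587.4  59.9 153.2] [ 0.8  2.9 -0.5] 32.09
-71 [587.3  57.  151.9] [ 1.2  2.3 -0.1] 32.34
-75 [587.3  54.6 151. ] [ 0.3  2.7 -1.2] 32.59
-78 [587.3  52.9 150.5] [-0.4  4.4 -0.5] 32.84
[ 0.08854394  3.11191667 -1.16941788] [587.34592287  52.92144308 150.52190156]
```

```bash
python3 - <<'E'
from h import *
base=np.array([-.2,-.3,.15]); p=np.array([587.4,52.9,150.5])
for k in range(24):
    p=p-[0,.5,0]; bot.move_linear(p,v=20); f=F(2)-base; s=status.sense(); print(s['tool_pos'][1].round(2),f.round(1),round(s['clock'],1))
    if f[1]>9 or np.linalg.norm(f)>12: break
E
```

```text
52.47 [ 0.7  3.8 -2.3] 33.4
51.95 [ 0.4  4.5 -1.4] 33.7
51.37 [ 0.2  3.9 -0.7] 33.9
50.86 [ 0.3  4.1 -1.7] 34.2
50.34 [ 0.3  4.  -1.7] 34.5
49.86 [ 0.3  3.7 -1.7] 34.8
49.39 [ 0.7  4.6 -1.8] 35.1
48.89 [ 0.3  4.5 -1.8] 35.4
48.35 [-0.4  3.2 -1.3] 35.6
47.91 [ 0.3  4.3 -2.1] 35.9
47.59 [ 0.3  5.1 -3.2] 36.2
47.37 [-0.   6.7 -3.1] 36.5
47.15 [ 0.5  8.3 -2.9] 36.8
46.99 [-0.5 10.  -2.5] 37.1
```

```bash
python3 - <<'E'
from h import *
p=np.array([587.4,46.9,150.5])
bot.move_linear(p+[0,30,0],v=120); bot.move_linear(p+[0,70,120],v=200); bot.hold(.1); im,T=snap('d1')
b=status.sense()['contact_force']; print(b)
cv2.imwrite('pics/d1b.png',cv2.resize(im[60:340,200:460],None,fx=2,fy=2)[:,:,::-1]); print(status.sense()['clock'])
E
```

```text
[-0.71130271  0.30646    -1.01190383]
38.4
```

View pics/d1b.png

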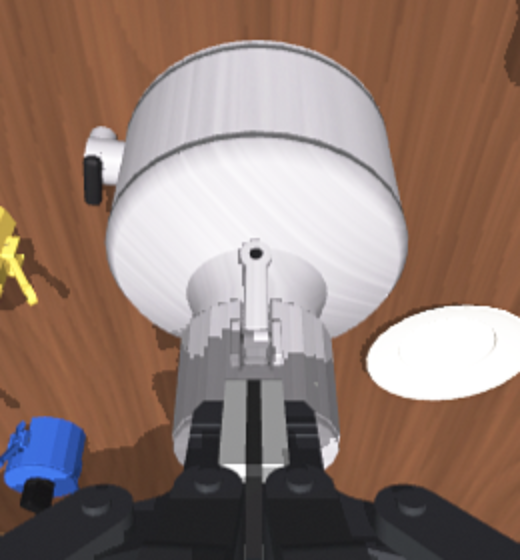

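Arm one is down along the skirt. Its hole is at (327.5,186.5) in the full image; I'll check that against the stop angle and then do the second arm the same way.

```bash
python3 - <<'E'
from h import *
T=np.load('pics/d1.npy')
for e in(-65,-77):
  for dz in(0,-6):
    er=np.radians(e); print(e,dz,proj('wrist',[C[0],C[1]+35.5+40*np.cos(er)-2.5*np.sin(er),PZ+dz+40*np.sin(er)+2.5*np.cos(er)],T).round(1))
p,r=ppose(-1,58,42)
bot.goto([587.4,-9,330],down(np.pi/2)); bot.goto([587.4,p[1],310],r); bot.move_linear(p+[0,2,20],r,v=150); bot.move_linear(p+[0,2,4],r,v=80); bot.hold(.1); base=F(); print(base,status.sense()['clock'])
if swing(-1,[58,50,42,34,26,18,10,2,-6,-14,-22,-30,-38,-46,-53,-60,-66,-71,-75,-78],base):
  p=pose()[:3,3]
  for k in range(26):
    p=p+[0,.5,0]; bot.move_linear(p,v=20); f=F(2)-base; s=status.sense(); print(s['tool_pos'].round(2),f.round(1),round(s['clock'],1))
    if f[1]<-9 or np.linalg.norm(f)>12: break
E
```

```text
-65 0 [328.1 186.7]
-65 -6 [328.1 181.7]
-77 0 [328.  190.1]
-77 -6 [328.  185.1]
[0.04231166 0.44937801 0.5582576 ] 42.825
58 [587.2 -53.2 228.4] [ 0.3 -0.3 -0.9] 43.08
50 [587.3 -58.3 225.4] [ 0.7 -0.7 -1.1] 43.33
42 [587.3 -62.6 221.6] [-0.5 -0.1 -0.4] 43.58
34 [587.2 -66.3 217.3] [-0.5  0.4 -0.8] 43.83
26 [587.2 -69.4 212.4] [ 0.  -1.1 -0.4] 44.08
18 [587.2 -74.8 207.2] [ 0.1 -0.8 -0.4] 44.35
10 [587.2 -79.6 201.7] [ 0.7 -0.5 -0.5] 44.62
2 [587.1 -83.6 196.1] [ 0.2 -0.4  0.3] 44.89
-6 [587.2 -86.7 190.5] [-0.2 -0.4 -0.4] 45.14
-14 [587.1 -87.8 184.7] [-0.6 -0.4 -0.5] 45.4
-22 [587.1 -87.9 178.8] [ 1.1 -0.5 -0.9] 45.66
-30 [587.1 -87.4 173. ] [-0.  -0.1 -0.4] 45.92
-38 [587.1 -86.2 167.2] [-0.2 -0.2  0.1] 46.17
-46 [587.3 -84.8 162.4] [-0.2 -1.  -0.9] 46.42
-53 [587.4 -84.  158.1] [ 0.5 -0.8  0.2] 46.67
-60 [587.4 -81.1 155.2] [ 0.4 -1.6 -0.3] 46.92
-66 [587.3 -77.8 153.2] [ 0.  -2.  -0.7] 47.17
-71 [587.4 -75.  151.9] [ 0.4 -2.1 -1.2] 47.42
-75 [587.3 -72.6 151.1] [ 0.2 -2.6 -1.2] 47.67
-78 [587.4 -70.8 150.5] [ 0.1 -2.1 -0.5] 47.92
[587.33 -70.25 150.53] [ 0.5 -2.9 -1.1] 48.2
[587.35 -69.82 150.49] [-0.1 -3.4 -2.2] 48.5
[587.37 -69.35 150.5 ] [ 0.  -3.8 -2.1] 48.8
[587.39 -68.94 150.53] [-0.7 -5.4 -2. ] 49.1
[587.41 -68.74 150.48] [-0.2 -7.1 -2.3] 49.3
[587.38 -68.47 150.4 ] [-0.4 -8.2 -1.5] 49.6
[587.46 -68.23 150.36] [-0.7 -9.1 -2.9] 49.9
```

```bash
python3 - <<'E'
from h import *
p=pose()[:3,3]
bot.move_linear(p+[0,-30,0],v=120); bot.move_linear(p+[0,-70,120],v=200); bot.hold(.05); im,T=snap('d2'); print(F(),status.sense()['clock'])
def prof(tilt,pos):
    t=np.radians(tilt); zt=np.array([np.sin(t),0,-np.cos(t)]); xt=np.array([-np.cos(t),0,-np.sin(t)])
    M=np.column_stack([xt,np.cross(zt,xt),zt]); return np.array(pos),R.from_matrix(M).as_rotvec(),M
for tilt in(70,60,50):
  for x in(400,430,460):
    for z in(300,340):
      pos,r,M=prof(tilt,[x,-9,z]); q=kinematics.solve_ik(pos,r); 
      if q is not None:
        TT=np.eye(4);TT[:3,:3]=M;TT[:3,3]=pos; print(tilt,x,z,q.round(2),proj('wrist',[587,-55,140],TT).round(),proj('wrist',[587,37,140],TT).round(),cam('wrist',TT)[0][:3,3].round())
E
```

```text
[0.45751286 0.25640777 0.20543122] 51.25
60 400 300 [-0.65 -0.76 -1.29  0.1   0.56 -0.37] [284. 123.] [368. 123.] [247.  -9. 291.]
60 400 340 [-0.65 -0.8  -1.18  0.25  0.56 -0.37] [285.  89.] [367.  89.] [247.  -9. 331.]
60 430 300 [-0.52 -0.61 -1.29 -0.08  0.45 -0.28] [280. 110.] [372. 110.] [277.  -9. 291.]
60 430 340 [-0.52 -0.68 -1.18  0.09  0.45 -0.28] [281.  74.] [371.  74.] [277.  -9. 331.]
60 460 300 [-0.44 -0.49 -1.27 -0.21  0.38 -0.23] [276.  96.] [376.  95.] [307.  -9. 291.]
60 460 340 [-0.44 -0.57 -1.17 -0.03  0.38 -0.23] [277.  56.] [375.  56.] [307.  -9. 331.]
50 400 300 [-0.52 -0.66 -1.12  0.3   0.39 -0.35] [286. 161.] [366. 160.] [248.  -9. 318.]
50 400 340 [-0.52 -0.69 -1.02  0.44  0.39 -0.35] [287. 131.] [365. 130.] [248.  -9. 358.]
50 430 300 [-0.43 -0.56 -1.11  0.2   0.33 -0.29] [283. 147.] [369. 147.] [278.  -9. 318.]
50 430 340 [-0.43 -0.6  -1.01  0.34  0.33 -0.29] [284. 116.] [368. 115.] [278.  -9. 358.]
50 460 300 [-0.37 -0.46 -1.08  0.11  0.28 -0.25] [279. 132.] [373. 132.] [308.  -9. 318.]
50 460 340 [-0.37 -0.51 -0.99  0.26  0.28 -0.25] [281.  98.] [371.  98.] [308.  -9. 358.]
```

```bash
python3 - <<'E'
from h import *
p=pose()[:3,3]; bot.move_linear(p+[0,0,80],v=250)
t=np.radians(50); zt=np.array([np.sin(t),0,-np.cos(t)]); xt=np.array([-np.cos(t),0,-np.sin(t)])
bot.goto([450,-9,320],R.from_matrix(np.column_stack([xt,np.cross(zt,xt),zt])).as_rotvec()); bot.hold(.1)
im,T=snap('e1'); print(status.sense()['clock'],status.sense()['contact_force'])
d=cv2.imread('pics/d2.png')[:,:,::-1]
a=cv2.resize(im[40:200,240:410],None,fx=4,fy=4,interpolation=cv2.INTER_CUBIC)[:430]; b=cv2.resize(d[60:340,200:460],None,fx=.6,fy=.6)
o=np.zeros((430+170,680,3),np.uint8); o[:430]=a[:430]; o[430:430+168,:156]=b; cv2.imwrite('pics/e1b.png',o[:,:,::-1])
for y in(-1,1): 
  for e in(-65,-77): 
    er=np.radians(e);q=proj('wrist',[587.4,-9.5+y*(35.5+40*np.cos(er)),174+40*np.sin(er)],T);print(y,e,q,(q-[240,40])*4, (proj('wrist',[587.4,-9.5+y*35.5,174],T)-[240,40])*4)
E
```

```text
53.5667 [-1.00588936  0.66447353  0.70724159]
-1 -65 [275.67625409 118.98609616] [142.70501636 315.94438464] [202.85387298 439.52643855]
-1 -77 [283.4683234  116.75719873] [173.87329359 307.02879491] [202.85387298 439.52643855]
1 -65 [377.34276428 118.93870561] [549.37105714 315.75482242] [489.32901519 439.39903163]
1 -77 [369.54762912 116.71694132] [518.19051649 306.86776528] [489.32901519 439.39903163]
```

View pics/e1b.png

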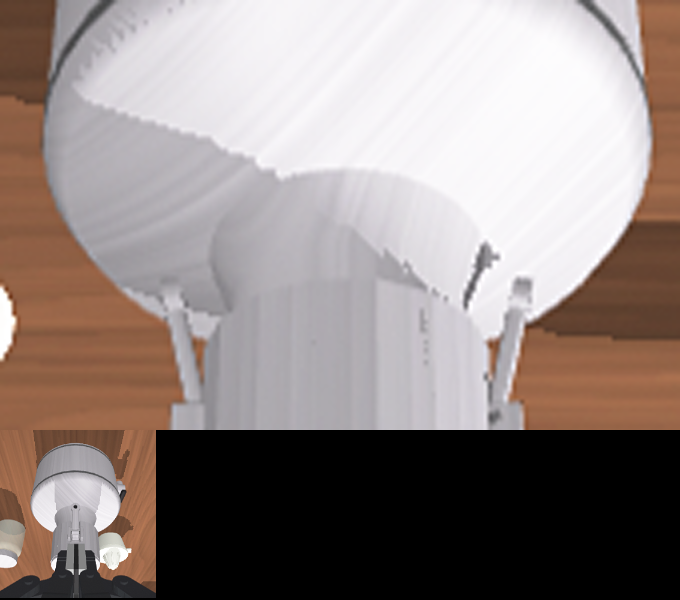

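The profile shows both arms about 77° or more below level: the left leans 12° in the picture and the right 9°, where the stop should show 12° and 65° down would show 26°. Nothing is touching the robot, so I'm handing in.

```bash
python3 -c "
from h import *
bot.hold(.2); job.finish_job(); print(status.sense()['clock'])"
```

```text
the job is handed in; nothing more can be done
the job is handed in; nothing more can be done
```

The cap is on the filler neck with its liner bedded and both cam arms down at their stops. I handed the job in after about 54 s; `finish_job` gives no verdict.

- **Cap:** I pressed it down by feel with both arms up. The lips passed at about 5 N as I read it, below the 10 to 15 N given, probably because I only sampled after each step. The liner then met the rim, with the cap plate about 4.6 mm above it, and I pressed it to about 19 N.
- **Arms:** I swung the +y arm down first, then the -y arm, each until I felt a firm stop at 9 to 10 N.
- **Last checks:** A view from the robot's side shows the arms leaning 9° (+y) and 12° (-y) in the picture. About 12° is expected at the stop, and 26° would mean only 65° down. The cap looks level and square by eye, the robot was clear of everything, and I kept away from the squeezer, jar and saucer.
- **Disagreement:** The two stops were felt 56.6 mm and 60.1 mm from my estimate of the neck centre. I put that down to a centre error of 1 to 2 mm, since the picture shows both arms fully down.
- **Not checked:** I did not measure the final clamping force on the rim or the bystanders' positions.

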